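# Show the underside of a milk jug to the inspection camera

### The job

Lift the loose lid off the small milk jug on the silver tray and set it down, finial up and without dropping it, on the cork mat. Then pick up the jug and hold it still in the air in front of the inspection camera, with the jug's underside facing the lens squarely, centred on the lens axis and 13 cm from the lens, so that the maker's marks can be photographed; finish while holding it there. Do not touch the camera, and leave the teapot, sugar bowl and teaspoon where they are.

Things in the scene. Friction and masses are not known exactly. Their poses are not given: they have to be found in the camera images.
- jug: Silver milk jug, 75 mm high, 0.2 kg, open at the top under its loose lid; straight sides 58 mm in diameter from 16 mm up to the rim, 44 mm foot, 4 mm walls. Small spout at +x (to 45 mm from the axis), thin brass loop handle at -x (to 60 mm); its y sides are clear: grip across y from above, lid off. Origin: centre of the underside (which bears four dark punch marks); z up through the mouth.
- lid: Jug's loose silver lid, 61 mm across, 42 mm high, 0.05 kg: a plug 45 mm in diameter, 5 mm deep, sits in the mouth with 2.5 mm play; a flange rests on the rim; low dome; upright brass finial, a cylinder 14 mm in diameter, 18 to 42 mm above the origin. Origin: centre of the plug's flat underside, on which the lid stands when set down (70 mm above the jug's origin when on it); z up.
- mat: Square cork mat on the table, 130 x 130 x 4 mm, fixed. Origin: centre of its underside; top at 4 mm.
- tray: Rectangular silver tray, 320 (x) by 400 (y) mm, fixed; its floor is 6 mm above the table, rim 16 mm high. Origin: centre of its underside.
- camera: Foot of the inspection camera: black base plate 100 x 90 x 12 mm with two aluminium uprights to 70 mm, fixed. Origin: centre of its underside; its -x side is its front, turned roughly towards the robot.
- camera_head: Grey camera head on a stiff hinge between the uprights, looking up and leaning 0.35 to 0.65 rad from vertical towards the camera's front. Origin: on the hinge axis, 60 mm above the table; z is the lens axis, pointing out of the lens. The lens (black barrel 48 mm in diameter, with a white light ring) ends 45 mm from the origin along z.
- focus (a point): Point of sharp focus, in empty air on the lens axis, 130 mm beyond the lens (175 mm from the head's origin along its z). The centre of the jug's underside belongs here.
- teapot: Silver teapot standing on the far left part of the tray, body 112 mm in diameter, 168 mm high, spout at +x and dark wooden handle at -x, each reaching about 100 mm from the axis. Loose, to be left alone. Origin: centre of the underside.
- sugar_bowl: Silver sugar bowl on the tray, pear-shaped, 76 mm in diameter, 102 mm high, two silver loop handles at +x and -x reaching 59 mm from the axis, lid fixed on. Loose, to be left alone. Origin: centre of the underside.
- teaspoon: Teaspoon, 130 mm long, lying on the tray. Loose, to be left alone. Lies along its x.
There are look-alikes about, which are no part of the job. Leave any blue or green look-alike of the jug alone.

How it is judged:
On the way, in this order (a step that is already met when the one before it is completed fails the run):
1. the lid stands on the cork mat, finial up and let go, while the jug still stands on the tray (contact force between lid and mat above 0.05 N and horizontal distance between lid and mat below 0.055 m and angle between lid's own z axis and vertical below 0.1 rad and contact force between lid and the fingers below 0.05 N and linear speed of lid below 0.03 m/s and z of jug in the frame of tray below 0.012 m), for 0.2 s.
2. the jug is lifted clear of the tray in the fingers (contact force between jug and the fingers above 1 N and height (world z) of jug above 0.08 m), for 0.2 s.
At the end, for the whole second after the job is handed in: The jug is held still by the fingers alone, its underside's centre within 25 mm of the focus point, over 120 mm up, square to the lens within 0.22 rad, mouth away from it; the lid rests untouched on the cork mat, finial up within 0.1 rad, within 55 mm of the mat's centre (contact force between lid and mat above 0.05 N and horizontal distance between lid and mat below 0.055 m and angle between lid's own z axis and vertical below 0.1 rad and contact force between lid and the fingers below 0.05 N and linear speed of lid below 0.03 m/s and distance between jug and focus below 0.025 m and angle between the z axis of jug and the z axis of camera_head, either way round below 0.22 rad and angle between jug's own z axis and vertical below 1.2 rad and height (world z) of jug above 0.12 m and contact force between jug and the fingers above 1 N and linear speed of jug below 0.02 m/s and angular speed of jug below 0.15 rad/s and contact force between jug and camera below 0.1 N and contact force between jug and tray below 0.1 N); the arm keeps its last pose, push and grip.
It fails at once if the lid is dropped (falls free at over 0.6 m/s) (contact force between lid and the fingers below 0.05 N and linear speed of lid above 0.6 m/s).
It fails at once if the camera is touched with more than 2 N (contact force between any of camera, camera_head and anything else above 2 N).
It fails at once if the teapot, sugar bowl or teaspoon is moved more than 20 mm (distance of any of teapot, sugar_bowl, teaspoon from where it was at the start of the episode above 0.02 m).
It also fails if it takes over 58 s, if anything falls off the work surface, if the arm or the gripper's body presses on something with over 40 N, if the wrist force passes 120 N, or if a joint passes its speed limit or range.

### The arm

A 6-joint arm with a two-finger parallel gripper is mounted at the origin on the work surface. World frame = base frame: x ahead of the robot, y to its left, z up, the work surface at z = 0. Lengths are in m, angles in rad, forces in N, time in s.
With the tool pointing down it reaches from about 0.275 to 0.825 m from the base axis. Payload 5.2 kg.
Tool frame: the origin (TCP) lies between the finger pads; the fingertips stand 22 mm ahead of it and the grasp point (between the pads) lies 3 mm ahead of it (arm.finger_overhang is the distance from the TCP to the fingertips, in m); z points along the fingers, y is the line along which they close (so a half turn about z gives the same grasp; the last joint's range is limited). The gripper opens to 93 mm and grips with 3 to 60 N. Pads are 15 mm wide; open, the fingers measure 128 mm over their backs; the gripper's body (75 mm by 188 mm) begins 65 mm behind the grasp point.
Start: joints at [-1.452, 0.259, 1.535, -0, 1.348, -0.203], TCP at [0.174, -0.522, 0.241] pointing down, gripper open.
Joint ranges: [-3.14, 3.14], [-0.91, 2.08], [0.19, 2.58], [-1.22, 4.36], [0.22, 2.71], [-3.12, 3.12]. Speed limits (rad/s): [2.57, 2.57, 3.14, 3.14, 3.14, 3.14].

### API

Orientations are given as a 3x3 rotation matrix whose columns are the frame's x, y, z axes.
In Python, from cell import arm gives the robot as it stands.
- The arm moves only by the shell command python3 -m creep 'ROWS' [FORCE]. ROWS is JSON, a list of rows, each a list of 3 entries, a list of its own where there are three numbers: the finger opening in m, from 0 to 0.093, then the shift along the tool's x, y, z in m, then the turn, a rotation vector about the tool's x, y, z in degrees. In form: [[fingers, [tx, ty, tz], [rx, ry, rz]], ...]. A call has 1 to 20 rows; each row is the pose to reach, as a shift and turn from the pose commanded when the call began, along the tool's axes at that moment; what a row does not reach only later rows make up. A row lasts 1/10 s, in which the tool goes at most 50 mm and 8.59 degrees, less where a joint would pass 70% of its speed; a pose out of reach is approached as far as the arm can. A call with a gripper value outside its range is refused whole. The fingers move at their own pace and stop on an object; FORCE is the grip in N (left out, the last holds). Time passes only in rows, so rows that repeat a pose let the fingers close. It gives the time, the measured TCP pose, the force, the opening and the grip force at its end, in the units of the state.
- arm.observe(): the state, without advancing time (a new reading comes with each control period).
- arm.capture(name): name is "side" or "top"; returns the picture (420x560x3 uint8, blue, green, red); there is no depth.
- arm.camera_info(name): a dict with "fx", "fy", "cx", "cy" (pixels), "position" and "orientation" of the camera in the world. Camera axes: x right, y down, z forward; pixel columns grow to the right and rows downward; lengths in m; the calibration is good to about 2 mm. A picture is of the moment at which its call begins. camera_info takes no time and is no camera call.
- arm.sign_off(): hands the job in; it is judged then, once.
The state is a dict: "clock": time; "joints": joint angles; "qd": joint speeds; "tau": joint torques, N m; "tcp_pos": TCP position; "tool_rot": TCP orientation; "wrist_force": force on the tool from outside, world axes, zero at the start; "wrist_torque": the same for the moment, N m; "grip_width": finger opening in m; "grasp_force": force on a finger pad.
Only numpy, scipy, OpenCV 4.12 (cv2) and the standard library are available. Lean on these libraries where they do the work, as an engineer would, in place of code of your own. Each camera call takes 0.05 s, during which the arm holds its last target. There are 200 camera calls.

## Working session

There is one attempt and no reset: what is moved stays moved. The work goes in short steps, Python scripts to look and compute and a shell command to move; the robot and the scene stay as the last step left them, time stands still between calls to the robot, and variables do not carry over. Pictures are saved under pics/ and viewed, at most 10 in all, crops included, and the job is handed in when it is done.

```bash
mkdir -p pics; ls; python3 - <<'E'
from cell import arm
import cv2
for n in ("top","side"):
    cv2.imwrite(f"pics/{n}0.png",arm.capture(n)); print(n,arm.camera_info(n))
s=arm.observe(); print(s['clock'],s['tcp_pos'],s['tool_rot'],s['grip_width'])
E
```

```text
pics
top {'fx': 527.7675209063025, 'fy': 527.7675209063025, 'cx': 285.99099871775206, 'cy': 204.08121205705027, 'position': array([0.37939278, 0.03124906, 1.56478993]), 'orientation': array([[-1.50946934e-02, -9.97035265e-01,  7.54508485e-02],
       [-9.99885752e-01,  1.49915965e-02, -1.93262867e-03],
       [ 7.95770263e-04, -7.54714008e-02, -9.97147649e-01]])}
side {'fx': 428.980046325088, 'fy': 428.980046325088, 'cx': 280.36669887754107, 'cy': 204.1865439160978, 'position': array([0.19784146, 0.69098353, 0.91707093]), 'orientation': array([[-0.92490781, -0.26606486,  0.27157878],
       [-0.38007435,  0.66479547, -0.64311   ],
       [-0.00943537, -0.69803759, -0.71599895]])}
0.1 [ 0.17391098 -0.52129173  0.23989367] [[ 9.48672054e-01  3.16261436e-01 -1.97191066e-04]
 [ 3.16261314e-01 -9.48670647e-01  1.66852410e-03]
 [ 3.40620453e-04 -1.64524609e-03 -9.99998589e-01]] 0.09303695455832377
```

View pics/top0.png

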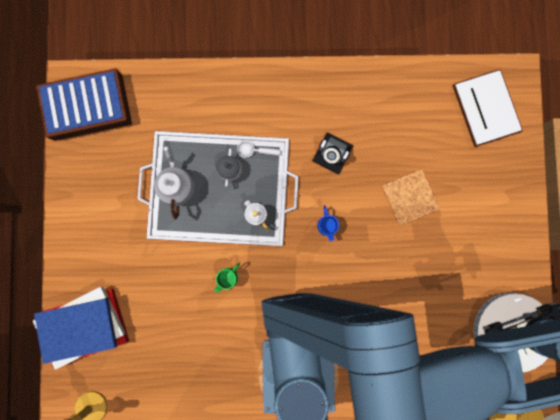

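View pics/side0.png

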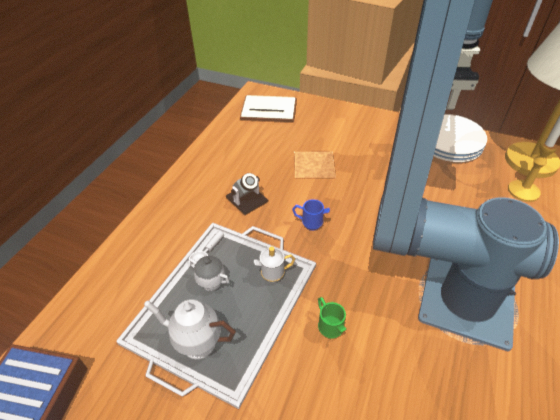

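The silver jug is at top (256,213) and side (272,263). Things that could be taken for it are the blue jug at top (328,224), the green jug at (227,278) and the sugar bowl at (229,167). I choose the silver one with the brass finial. The camera is at top (332,153), and the mat at (411,196).

```bash
cat > h.py <<'E'
import numpy as np
from cell import arm
def ray(n,uv):
    c=arm.camera_info(n); d=np.array([(uv[0]-c['cx'])/c['fx'],(uv[1]-c['cy'])/c['fy'],1.]); return np.array(c['position']),np.array(c['orientation'])@d
def onz(n,uv,z):
    p,d=ray(n,uv); return p+d*(z-p[2])/d[2]
def tri(a,b):
    p,d=ray('top',a); q,e=ray('side',b)
    s=np.linalg.lstsq(np.c_[d,-e],q-p,rcond=None)[0]; A=p+d*s[0];B=q+e*s[1]
    return (A+B)/2,np.linalg.norm(A-B)
def proj(n,P):
    c=arm.camera_info(n); v=np.array(c['orientation']).T@(np.array(P)-c['position']); return np.array([v[0]/v[2]*c['fx']+c['cx'],v[1]/v[2]*c['fy']+c['cy']])
E
python3 - <<'E'
import cv2,numpy as np
from h import *
t=cv2.imread('pics/top0.png');s=cv2.imread('pics/side0.png')
def cr(im,x,y,w,k): return cv2.resize(im[y:y+w,x:x+w],(w*k,w*k),interpolation=cv2.INTER_CUBIC)
a=np.vstack([np.hstack([cr(t,230,185,50,6),cr(t,308,128,50,6)]),np.hstack([cr(s,245,235,60,5),cr(s,220,165,60,5)])])
cv2.imwrite('pics/crop0.png',a)
for n,im in(('top',t),('side',s)):
    h=cv2.cvtColor(im,cv2.COLOR_BGR2HSV)
    x,y,w=(230,185,50) if n=='top' else (245,235,60)
    m=cv2.inRange(h,(18,110,120),(35,255,255))
    k,l,st,c=cv2.connectedComponentsWithStats(m[y:y+w,x:x+w])
    print(n,'brass',[(c[i]+[x,y],st[i,4]) for i in range(1,k) if st[i,4]>3])
# mat
h=cv2.cvtColor(t,cv2.COLOR_BGR2HSV)
x,y=375,160
m=t[y:y+75,x:x+75].astype(int)
print(h[196,411],h[170,380],h[230,380])
print('mat approx',onz('top',(411,196),.004))
E
```

```text
top brass [(array([255.        , 212.83333333]), np.int32(12)), (array([264.80952381, 225.76190476]), np.int32(21))]
side brass [(array([271.2972973 , 250.62162162]), np.int32(37)), (array([288.95081967, 261.37704918]), np.int32(61))]
[ 14 140 224] [ 13 170 195] [ 14 170 203]
mat approx [ 0.51597652 -0.34334998  0.004     ]
```

View pics/crop0.png

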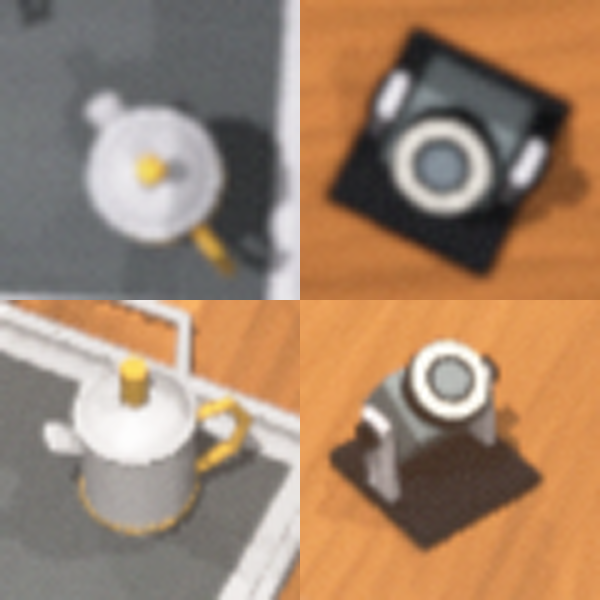

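The crop confirms the silver jug: brass finial at top (255,213), spout at (247,203), handle tip at (268,229). The lens ring is at top (331.3,155.5) and side (249.6,181). Next I work out the geometry.

```bash
python3 - <<'E'
from h import *
np.set_printoptions(precision=4,suppress=True)
T=lambda x,y:(308+(x-300)/6,128+y/6)
print('finial',tri((255,213),(245+134/5,235+(368-300)/5)), onz('top',(255,212.9),.115))
sp=onz('top',(246.7,202.8),.06);ha=onz('top',(230+230/6,185+268/6),.055)
f=onz('top',(255,212.9),.115)
for p in (sp,ha): print(p,np.linalg.norm((p-f)[:2]))
d=(sp-ha)[:2];print('jug yaw',np.degrees(np.arctan2(d[1],d[0])))
P=[onz('top',T(*q),.012) for q in((418,28),(572,105),(488,275),(328,195))]
print('base',np.mean(P,0),[np.linalg.norm(P[i]-P[i-1]) for i in range(4)])
u=[onz('top',T(*q),.07) for q in((393,97),(528,163))]; print('uprights',u,np.mean(u,0))
e=u[1]-u[0]; print('upr dir',e/np.linalg.norm(e),'base edges',[(P[i]-P[i-1])/np.linalg.norm(P[i]-P[i-1]) for i in range(4)])
R,g=tri(T(440,165),(220+148/5,165+80/5)); print('ring',R,g)
for H in (np.mean(P,0),np.mean(u,0)):
    H=H.copy();H[2]=.06; a=R-H;n=np.linalg.norm(a);a/=n;print('axis',a,n,'tilt',np.arccos(a[2]),'az',np.degrees(np.arctan2(a[1],a[0])),'focus',H+.175*a)
print('mat',[onz('top',q,.004) for q in((419,170),(440,211),(402,222),(383,182))])
from scipy.spatial.transform import Rotation as Ro
E
```

```text
finial (array([0.4655, 0.114 , 0.1145]), np.float64(0.0006652132120041274)) [0.466  0.1141 0.115 ]
[0.4986 0.1406 0.06  ] 0.042031959034258194
[0.4211 0.0799 0.055 ] 0.056489395171989844
jug yaw 38.06218645448053
base [ 0.6468 -0.1145  0.012 ] [np.float64(0.09509044871159955), np.float64(0.08541731475209166), np.float64(0.09488841279175701), np.float64(0.08838555152652616)]
uprights [array([ 0.663 , -0.0817,  0.07  ]), array([ 0.6302, -0.1454,  0.07  ])] [ 0.6466 -0.1136  0.07  ]
upr dir [-0.4576 -0.8892  0.    ] base edges [array([ 0.8735, -0.4869,  0.    ]), array([-0.4663, -0.8846,  0.    ]), array([-0.8882,  0.4594,  0.    ]), array([0.4645, 0.8856, 0.    ])]
ring [ 0.626  -0.1013  0.0934] 0.00010687907110928241
axis [-0.4999  0.3185  0.8054] 0.04149228299665733 tilt 0.6344571029220702 az 147.4937940188273 focus [ 0.5593 -0.0588  0.2009]
axis [-0.501   0.2979  0.8126] 0.041125059809181116 tilt 0.6222221259857749 az 149.2655411214564 focus [ 0.559  -0.0614  0.2022]
mat [array([ 0.5934, -0.3698,  0.004 ]), array([ 0.4701, -0.4278,  0.004 ]), array([ 0.4392, -0.3142,  0.004 ]), array([ 0.559 , -0.2614,  0.004 ])]
```

```bash
cat >> h.py <<'E'
from scipy.spatial.transform import Rotation as Ro
np.set_printoptions(precision=4,suppress=True)
def down(yawdeg):  # closing axis y at yawdeg
    a=np.radians(yawdeg); y=np.array([np.cos(a),np.sin(a),0]); z=np.array([0,0,-1.]); return np.c_[np.cross(y,z),y,z]
def go(p,R):
    s=arm.observe(); R0=np.array(s['tool_rot'])
    print('shift mm',1000*R0.T@(np.array(p)-s['tcp_pos']),'turn deg',np.degrees(Ro.from_matrix(R0.T@R).as_rotvec()))
E
python3 -c "
from h import *
go([.4655,.114,.17],down(-52))
print('bowl',onz('top',(229,167),.1),'teapot',onz('top',(172,185),.16),'blue',onz('top',(328,224),.05))"
```

```text
shift mm [ 477.5167 -510.3493   70.8961] turn deg [ -0.09    -0.0354 -19.563 ]
bowl [0.5967 0.1863 0.1   ] teapot [0.5415 0.3328 0.16  ] blue [ 0.4349 -0.0914  0.05  ]
```

```bash
python3 -m creep '[[0.06,[0.4775,-0.5103,0.03],[0,0,-19.6]],[0.06,[0.4775,-0.5103,0.03],[0,0,-19.6]],[0.06,[0.4775,-0.5103,0.03],[0,0,-19.6]],[0.06,[0.4775,-0.5103,0.03],[0,0,-19.6]],[0.06,[0.4775,-0.5103,0.03],[0,0,-19.6]],[0.06,[0.4775,-0.5103,0.03],[0,0,-19.6]],[0.06,[0.4775,-0.5103,0.03],[0,0,-19.6]],[0.06,[0.4775,-0.5103,0.03],[0,0,-19.6]],[0.06,[0.4775,-0.5103,0.03],[0,0,-19.6]],[0.06,[0.4775,-0.5103,0.03],[0,0,-19.6]],[0.06,[0.4775,-0.5103,0.03],[0,0,-19.6]],[0.06,[0.4775,-0.5103,0.03],[0,0,-19.6]],[0.06,[0.4775,-0.5103,0.03],[0,0,-19.6]],[0.06,[0.4775,-0.5103,0.03],[0,0,-19.6]],[0.06,[0.4775,-0.5103,0.03],[0,0,-19.6]],[0.06,[0.4775,-0.5103,0.06],[0,0,-19.6]],[0.06,[0.4775,-0.5103,0.07],[0,0,-19.6]],[0.06,[0.4775,-0.5103,0.07],[0,0,-19.6]],[0.06,[0.4775,-0.5103,0.07],[0,0,-19.6]],[0.06,[0.4775,-0.5103,0.07],[0,0,-19.6]]]' 10
python3 - <<'E'
from h import *
import cv2
s=arm.capture('side');t=arm.capture('top')
a=np.hstack([cv2.resize(s[200:300,220:320],(400,400),interpolation=2),cv2.resize(t[170:270,200:300],(400,400),interpolation=2)])
cv2.imwrite('pics/near1.png',a); go([.4655,.114,.120],down(-52))
E
```

```text
clock: 2.1
tcp_pos: [0.4662, 0.1127, 0.1717]
tool_rot: [[0.788, 0.615, 0.002], [0.615, -0.788, -0.0], [0.001, 0.001, -1.0]]
wrist_force: [0.3, -0.3, 0.4]
grip_width: 0.0598
grasp_force: 0.0
shift mm [ 0.0461 -1.3418 51.6633] turn deg [ 0.0651 -0.0858 -0.0156]
```

View pics/near1.png

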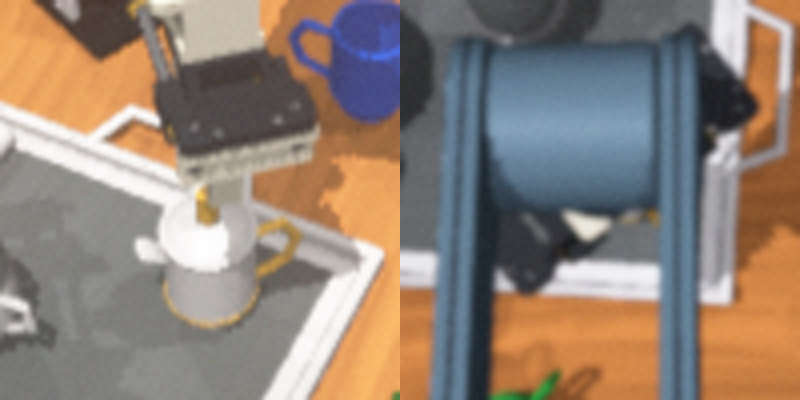

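The side view shows the gripper above the jug, with the finial (205,205 in the crop) just below and between the fingers. I go down and close.

```bash
python3 -m creep '[[0.06,[0,-0.001,0.02],[0,0,0]],[0.06,[0,-0.001,0.035],[0,0,0]],[0.06,[0,-0.001,0.045],[0,0,0]],[0.06,[0,-0.001,0.05],[0,0,0]],[0.06,[0,-0.001,0.05],[0,0,0]],[0.01,[0,-0.001,0.05],[0,0,0]],[0.01,[0,-0.001,0.05],[0,0,0]],[0.01,[0,-0.001,0.05],[0,0,0]],[0.01,[0,-0.001,0.05],[0,0,0]],[0.01,[0,-0.001,0.05],[0,0,0]],[0.01,[0,-0.001,0.05],[0,0,0]],[0.01,[0,-0.001,0.05],[0,0,0]],[0.01,[0,-0.001,0.05],[0,0,0]],[0.01,[0,-0.001,0.05],[0,0,0]],[0.01,[0,-0.001,0.05],[0,0,0]]]' 12
```

```text
clock: 3.7
tcp_pos: [0.465, 0.1141, 0.1207]
tool_rot: [[0.788, 0.616, 0.0], [0.616, -0.788, 0.0], [0.0, 0.0, -1.0]]
wrist_force: [0.4, -0.8, 1.1]
grip_width: 0.0139
grasp_force: 12.0
```

```bash
python3 -m creep '[[0.01,[0,0,-0.005],[0,0,0]],[0.01,[0,0,-0.012],[0,0,0]],[0.01,[0,0,-0.02],[0,0,0]],[0.01,[0,0,-0.035],[0,0,0]],[0.01,[0,0,-0.05],[0,0,0]],[0.01,[0,0,-0.07],[0,0,0]],[0.01,[0,0,-0.09],[0,0,0]],[0.01,[0,0,-0.1],[0,0,0]],[0.01,[0,0,-0.1],[0,0,0]],[0.01,[0,0,-0.1],[0,0,0]]]'
python3 - <<'E'
from h import *
import cv2
s=arm.capture('side')
cv2.imwrite('pics/lift.png',cv2.resize(s[150:310,200:360],(480,480),interpolation=2))
go([.5155,-.343,.15],down(-52)); go([.5155,-.343,.049],down(-52))
E
```

```text
clock: 4.7
tcp_pos: [0.4646, 0.1142, 0.2203]
tool_rot: [[0.788, 0.616, -0.0], [0.616, -0.788, 0.0], [-0.0, -0.0, -1.0]]
wrist_force: [-0.1, 0.7, -1.3]
grip_width: 0.0131
grasp_force: 12.0
shift mm [-241.3192  391.5898   69.7906] turn deg [-0.0483  0.0628  0.0349]
shift mm [-241.2085  391.675   170.7905] turn deg [-0.0483  0.0628  0.0349]
```

View pics/lift.png

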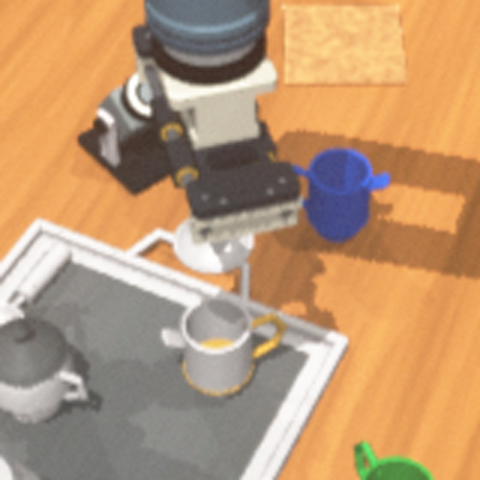

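The lid hangs level in the fingers (crop 215,245), and the jug stands open on the tray (218,345). I carry the lid to the mat.

```bash
python3 -m creep '[[0.01,[-0.012,0.02,0],[0,0,0]],[0.01,[-0.036,0.06,0],[0,0,0]],[0.01,[-0.06,0.098,0],[0,0,0]],[0.01,[-0.084,0.137,0],[0,0,0]],[0.01,[-0.108,0.175,0],[0,0,0]],[0.01,[-0.132,0.214,0],[0,0,0]],[0.01,[-0.156,0.253,0],[0,0,0]],[0.01,[-0.18,0.292,0],[0,0,0]],[0.01,[-0.204,0.331,0],[0,0,0]],[0.01,[-0.222,0.36,0],[0,0,0]],[0.01,[-0.235,0.382,0.02],[0,0,0]],[0.01,[-0.2413,0.3916,0.05],[0,0,0]],[0.01,[-0.2413,0.3916,0.08],[0,0,0]],[0.01,[-0.2413,0.3916,0.11],[0,0,0]],[0.01,[-0.2413,0.3916,0.135],[0,0,0]],[0.01,[-0.2413,0.3916,0.15],[0,0,0]],[0.01,[-0.2413,0.3916,0.155],[0,0,0]],[0.01,[-0.2413,0.3916,0.155],[0,0,0]],[0.01,[-0.2413,0.3916,0.155],[0,0,0]]]'
python3 - <<'E'
from h import *
import cv2
s=arm.capture('side')
cv2.imwrite('pics/mat.png',cv2.resize(s[100:220,250:410],(640,480),interpolation=2))
go([.5155,-.343,.049],down(-52)); print(arm.observe()['joints'],arm.observe()['wrist_force'])
E
```

```text
clock: 6.65
tcp_pos: [0.5165, -0.3432, 0.0661]
tool_rot: [[0.788, 0.616, 0.0], [0.616, -0.788, -0.0], [0.0, 0.001, -1.0]]
wrist_force: [-0.3, 0.2, -1.1]
grip_width: 0.0136
grasp_force: 12.0
shift mm [-0.6979 -1.0881 17.552 ] turn deg [ 0.089  -0.012   0.0402]
[-0.7661  0.5389  1.567  -0.      1.0341  0.1407] [ 0.0211  0.5537 -1.1755]
```

View pics/mat.png

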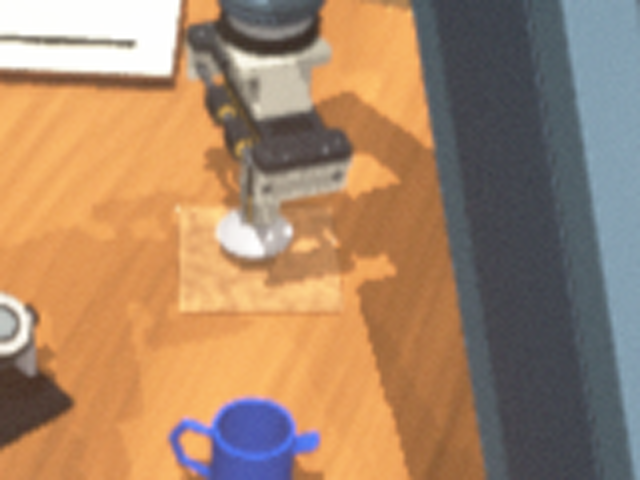

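The lid is level and above the mat (crop 255,235; mat centre 260,260). I lower it with care.

```bash
python3 -m creep '[[0.01,[0,0,0.005],[0,0,0]],[0.01,[0,0,0.01],[0,0,0]],[0.01,[0,0,0.013],[0,0,0]],[0.01,[0,0,0.015],[0,0,0]],[0.01,[0,0,0.016],[0,0,0]],[0.01,[0,0,0.016],[0,0,0]],[0.01,[0,0,0.016],[0,0,0]]]'; python3 -m creep '[[0.01,[0,0,0.001],[0,0,0]],[0.01,[0,0,0.001],[0,0,0]],[0.01,[0,0,0.001],[0,0,0]]]'
```

```text
clock: 7.4
tcp_pos: [0.5162, -0.343, 0.0497]
tool_rot: [[0.788, 0.616, 0.0], [0.616, -0.788, -0.0], [0.0, 0.0, -1.0]]
wrist_force: [0.0, 0.3, -1.4]
grip_width: 0.0139
grasp_force: 12.0
clock: 7.7
tcp_pos: [0.5163, -0.343, 0.0488]
tool_rot: [[0.788, 0.616, 0.0], [0.616, -0.788, -0.0], [0.0, 0.0, -1.0]]
wrist_force: [1.0, -0.1, -0.2]
grip_width: 0.0135
grasp_force: 12.0
```

```bash
python3 -m creep '[[0.01,[0,0,0.0005],[0,0,0]],[0.01,[0,0,0.001],[0,0,0]],[0.01,[0,0,0.001],[0,0,0]],[0.01,[0,0,0.001],[0,0,0]]]'
```

```text
clock: 8.1
tcp_pos: [0.5163, -0.343, 0.0487]
tool_rot: [[0.788, 0.616, 0.0], [0.616, -0.788, -0.0], [0.0, 0.001, -1.0]]
wrist_force: [-1.7, 0.7, 6.8]
grip_width: 0.0134
grasp_force: 12.0
```

Contact, 7 N upward. I release and rise.

```bash
python3 -m creep '[[0.013,[0,0,0],[0,0,0]],[0.02,[0,0,0],[0,0,0]],[0.03,[0,0,0],[0,0,0]],[0.05,[0,0,0],[0,0,0]],[0.05,[0,0,0],[0,0,0]],[0.05,[0,0,0],[0,0,0]],[0.05,[0,0,0],[0,0,0]],[0.05,[0,0,0],[0,0,0]],[0.05,[0,0,-0.01],[0,0,0]],[0.05,[0,0,-0.03],[0,0,0]],[0.05,[0,0,-0.06],[0,0,0]],[0.05,[0,0,-0.1],[0,0,0]],[0.093,[0,0,-0.15],[0,0,0]],[0.093,[0,0,-0.17],[0,0,0]],[0.093,[0,0,-0.17],[0,0,0]],[0.093,[0,0,-0.17],[0,0,0]]]'
python3 - <<'E'
from h import *
import cv2
s=arm.capture('side');t=arm.capture('top')
a=np.hstack([cv2.resize(s[130:190,280:340],(360,360),interpolation=2),cv2.resize(t[190:240,230:280],(360,360),interpolation=2)])
cv2.imwrite('pics/placed.png',a)
go([.4655,.114,.20],down(-52))
E
```

```text
clock: 9.7
tcp_pos: [0.5161, -0.3428, 0.2179]
tool_rot: [[0.788, 0.616, 0.0], [0.616, -0.788, -0.0], [0.0, 0.001, -1.0]]
wrist_force: [-0.1, -0.1, 0.2]
grip_width: 0.0772
grasp_force: 0.0
shift mm [ 241.8457 -390.0111   17.0272] turn deg [-0.1854  0.0304  0.037 ]
```

View pics/placed.png

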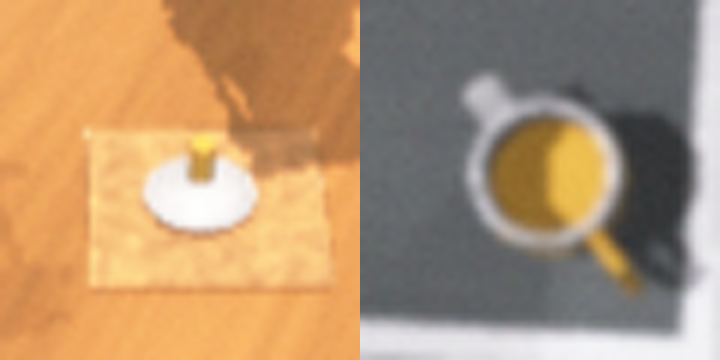

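The lid stands upright on the mat (crop 200,190). The open jug's mouth is at crop (545,170), which is top pixel (255.7,213.6).

```bash
python3 - <<'E'
from h import *
c=onz('top',(255.7,213.6),.081);sp=onz('top',(247.4,202.8),.06);ha=onz('top',(268.2,229.9),.055)
d=(sp-ha)[:2];y=np.degrees(np.arctan2(d[1],d[0]));print(c,y,np.linalg.norm((sp-c)[:2]),np.linalg.norm((ha-c)[:2]))
go([c[0],c[1],.2],down(-52));go([c[0],c[1],.057],down(-52))
E
```

```text
[0.4661 0.1141 0.081 ] 36.72817756276039 0.040754090417745845 0.056802957069013796
shift mm [ 242.3315 -389.6997   17.026 ] turn deg [-0.1854  0.0304  0.037 ]
shift mm [ 242.4072 -389.2369  160.0252] turn deg [-0.1854  0.0304  0.037 ]
```

```bash
python3 -m creep '[[0.093,[0.024,-0.039,0],[0,0,0]],[0.093,[0.048,-0.078,0],[0,0,0]],[0.093,[0.072,-0.117,0],[0,0,0]],[0.093,[0.097,-0.156,0],[0,0,0]],[0.093,[0.121,-0.195,0],[0,0,0]],[0.093,[0.145,-0.234,0],[0,0,0]],[0.093,[0.17,-0.273,0],[0,0,0]],[0.093,[0.194,-0.312,0],[0,0,0]],[0.093,[0.218,-0.351,0],[0,0,0]],[0.093,[0.235,-0.378,0],[0,0,0]],[0.093,[0.242,-0.3895,0],[0,0,0]],[0.093,[0.242,-0.3895,0.02],[0,0,0]],[0.093,[0.242,-0.3895,0.05],[0,0,0]],[0.093,[0.242,-0.3895,0.06],[0,0,0]],[0.093,[0.242,-0.3895,0.07],[0,0,0]],[0.093,[0.242,-0.3895,0.07],[0,0,0]],[0.093,[0.242,-0.3895,0.07],[0,0,0]]]'
python3 - <<'E'
from h import *
import cv2
s=arm.capture('side')
cv2.imwrite('pics/nearjug.png',cv2.resize(s[200:300,220:320],(500,500),interpolation=2))
go([.4661,.1141,.057],down(-52.5))
E
```

```text
clock: 11.5
tcp_pos: [0.4673, 0.1126, 0.1481]
tool_rot: [[0.788, 0.616, 0.0], [0.616, -0.788, -0.0], [0.0, 0.0, -1.0]]
wrist_force: [-0.2, 0.6, 0.3]
grip_width: 0.0926
grasp_force: 0.0
shift mm [-0.3376 -2.1473 91.451 ] turn deg [ 0.0516 -0.0621  0.5088]
```

View pics/nearjug.png

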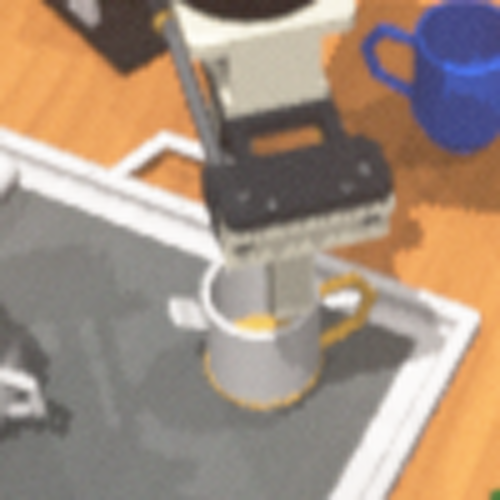

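The open fingers are above the jug, with the near finger tip at crop (293,315). I check that against its predicted place before going down.

```bash
python3 - <<'E'
from h import *
s=arm.observe();p=s['tcp_pos'];R=np.array(s['tool_rot'])
for k in(-.055,.055): print((proj('side',p+R@[0,k,.022])-[220,200])*5)
print((proj('side',[.4661,.1141,.081])-[220,200])*5)
E
python3 -m creep '[[0.093,[0,-0.002,0.01],[0,0,0]],[0.093,[0,-0.002,0.02],[0,0,0]],[0.093,[0,-0.002,0.03],[0,0,0]],[0.093,[0,-0.002,0.035],[0,0,0]],[0.093,[0,-0.002,0.035],[0,0,0]]]'
```

```text
[285.6363 314.7792]
[225.9948 139.114 ]
[258.6936 285.7848]
clock: 12.05
tcp_pos: [0.4648, 0.1145, 0.1115]
tool_rot: [[0.788, 0.616, -0.002], [0.616, -0.788, -0.0], [-0.002, -0.001, -1.0]]
wrist_force: [-0.7, 0.0, 0.7]
grip_width: 0.0932
grasp_force: 0.0
```

Consistent, with a rim centre predicted at (259,286). I go down the rest, 55 mm, and close.

```bash
python3 -m creep '[[0.093,[0.001,0,0.015],[0,0,0]],[0.093,[0.001,0,0.03],[0,0,0]],[0.093,[0.001,0,0.043],[0,0,0]],[0.093,[0.001,0,0.051],[0,0,0]],[0.093,[0.001,0,0.055],[0,0,0]],[0.093,[0.001,0,0.055],[0,0,0]],[0.04,[0.001,0,0.055],[0,0,0]],[0.04,[0.001,0,0.055],[0,0,0]],[0.04,[0.001,0,0.055],[0,0,0]],[0.04,[0.001,0,0.055],[0,0,0]],[0.04,[0.001,0,0.055],[0,0,0]],[0.04,[0.001,0,0.055],[0,0,0]],[0.04,[0.001,0,0.055],[0,0,0]],[0.04,[0.001,0,0.055],[0,0,0]],[0.04,[0.001,0,0.055],[0,0,0]]]' 30
```

```text
clock: 13.55
tcp_pos: [0.4666, 0.1151, 0.0579]
tool_rot: [[0.788, 0.616, 0.0], [0.616, -0.788, -0.0], [0.0, 0.0, -1.0]]
wrist_force: [-0.1, -0.3, 3.7]
grip_width: 0.0585
grasp_force: 30.0
```

Gripped at 58.5 mm. I lift, and refine the lens axis from the first pictures.

```bash
python3 -m creep '[[0.04,[0,0,-0.005],[0,0,0]],[0.04,[0,0,-0.015],[0,0,0]],[0.04,[0,0,-0.03],[0,0,0]],[0.04,[0,0,-0.05],[0,0,0]],[0.04,[0,0,-0.075],[0,0,0]],[0.04,[0,0,-0.1],[0,0,0]],[0.04,[0,0,-0.13],[0,0,0]],[0.04,[0,0,-0.16],[0,0,0]],[0.04,[0,0,-0.18],[0,0,0]],[0.04,[0,0,-0.19],[0,0,0]],[0.04,[0,0,-0.19],[0,0,0]],[0.04,[0,0,-0.19],[0,0,0]],[0.04,[0,0,-0.19],[0,0,0]]]'
python3 - <<'E'
from h import *
import cv2
C={}
for n,(x,y) in (('top',(331,155)),('side',(250,181))):
    im=cv2.resize(cv2.imread(f'pics/{n}0.png')[y-16:y+16,x-16:x+16],(256,256),interpolation=2)
    m=(im.min(2)>175).astype(np.uint8)
    k,l,st,c=cv2.connectedComponentsWithStats(m); 
    i=1+np.argmax([st[j,2]*st[j,3] for j in range(1,k)])
    cs,_=cv2.findContours((l==i).astype(np.uint8),0,1); E=cv2.fitEllipse(cv2.convexHull(max(cs,key=cv2.contourArea)))
    C[n]=(E[0][0]/8+x-16,E[0][1]/8+y-16); print(n,C[n],np.array(E[1])/8,E[2])
    # ray to world major/minor: tilt from ray
    p,d=ray(n,C[n]);print('  angle axis-to-ray',np.degrees(np.arccos(min(E[1])/max(E[1]))))
    for t in (.5,.55,.6,.65):
        a=np.array([np.sin(t)*np.cos(np.radians(152)),np.sin(t)*np.sin(np.radians(152)),np.cos(t)]); print('  pred',t,np.degrees(np.arccos(-a@d/np.linalg.norm(d))),proj(n,np.array([.6467,-.114,.06])+.045*a))
print(tri(C['top'],C['side']))
E
```

```text
clock: 14.85
tcp_pos: [0.4655, 0.1151, 0.2462]
tool_rot: [[0.788, 0.616, -0.003], [0.616, -0.788, -0.0], [-0.002, -0.002, -1.0]]
wrist_force: [-0.4, 0.1, -3.0]
grip_width: 0.0588
grasp_force: 30.0
top (331.5381565093994, 155.6037483215332) [13.8985 15.3766] 119.4677734375
  angle axis-to-ray 25.327393689481035
  pred 0.5 17.875103750912675 [332.4138 154.5319]
  pred 0.55 20.739870544453062 [332.066 155.211]
  pred 0.6 23.604642516499542 [331.7251 155.8765]
  pred 0.65 26.46941798275352 [331.392  156.5265]
side (250.02456665039062, 180.7930507659912) [14.4319 15.8806] 131.71588134765625
  angle axis-to-ray 24.66362395426496
  pred 0.5 27.565569941000106 [249.3532 178.7043]
  pred 0.55 26.343322010356818 [249.79   179.3541]
  pred 0.6 25.367213920295647 [250.2165 180.0184]
  pred 0.65 24.666610097374836 [250.6316 180.6955]
(array([ 0.6253, -0.102 ,  0.0939]), np.float64(0.000549178589310778))
```

```bash
python3 - <<'E'
from h import *
t,z=.61,np.radians(151.7)
a=np.array([np.sin(t)*np.cos(z),np.sin(t)*np.sin(z),np.cos(t)]);F=np.array([.6465,-.114,.06])+.175*a
s=arm.observe();R=np.array(s['tool_rot'])
Q,_=Ro.align_vectors([-a],[R[:,2]]); R1=Q.as_matrix()@R
print(a,F,R1,s['joints']);go(F+.052*a+[0,0,.03],R1);go(F+.052*a,R1)
E
```

```text
[-0.5044  0.2716  0.8196] [ 0.5582 -0.0665  0.2034] [[ 0.7237  0.471   0.5044]
 [ 0.6508 -0.709  -0.2716]
 [ 0.2297  0.5248 -0.8196]] [0.0092 0.1285 1.6846 0.     1.3314 0.9161]
shift mm [-50.833  172.8402 -30.0557] turn deg [-32.1197  14.1513   0.    ]
shift mm [-50.7634 172.8946  -0.0558] turn deg [-32.1197  14.1513   0.    ]
```

```bash
python3 -m creep '[[0.04,[-0.002,0.007,-0.01],[-1.3,0.6,0]],[0.04,[-0.006,0.021,-0.02],[-3.9,1.7,0]],[0.04,[-0.011,0.036,-0.03],[-6.7,3,0]],[0.04,[-0.016,0.054,-0.03],[-10,4.4,0]],[0.04,[-0.021,0.072,-0.03],[-13.4,5.9,0]],[0.04,[-0.026,0.09,-0.03],[-16.7,7.4,0]],[0.04,[-0.032,0.108,-0.03],[-20,8.8,0]],[0.04,[-0.037,0.126,-0.03],[-23.4,10.3,0]],[0.04,[-0.042,0.144,-0.03],[-26.7,11.8,0]],[0.04,[-0.047,0.16,-0.03],[-29.7,13.1,0]],[0.04,[-0.0498,0.1694,-0.03],[-31.5,13.9,0]],[0.04,[-0.0508,0.1729,-0.03],[-32.1,14.15,0]],[0.04,[-0.0508,0.1729,-0.02],[-32.1,14.15,0]],[0.04,[-0.0508,0.1729,-0.01],[-32.1,14.15,0]],[0.04,[-0.0508,0.1729,-0.003],[-32.1,14.15,0]],[0.04,[-0.0508,0.1729,0],[-32.1,14.15,0]],[0.04,[-0.0508,0.1729,0],[-32.1,14.15,0]],[0.04,[-0.0508,0.1729,0],[-32.1,14.15,0]],[0.04,[-0.0508,0.1729,0],[-32.1,14.15,0]],[0.04,[-0.0508,0.1729,0],[-32.1,14.15,0]]]'
python3 - <<'E'
from h import *
import cv2
s=arm.capture('side')
t,z=.61,np.radians(151.7)
a=np.array([np.sin(t)*np.cos(z),np.sin(t)*np.sin(z),np.cos(t)]);F=np.array([.6465,-.114,.06])+.175*a
o=arm.observe();R=np.array(o['tool_rot']);J=o['tcp_pos']+.052*R[:,2];print('err',1000*(J-F),np.arccos(-a@R[:,2]),o['qd'])
for P in (F,F-.13*a): print((proj('side',P)-[200,80])*4)
cv2.imwrite('pics/final.png',cv2.resize(s[80:220,200:380],(720,560),interpolation=2))
go(F+.052*a,np.array(R))
E
```

```text
clock: 16.85
tcp_pos: [0.5331, -0.0524, 0.2481]
tool_rot: [[0.723, 0.469, 0.507], [0.651, -0.709, -0.271], [0.232, 0.526, -0.818]]
wrist_force: [-0.6, 0.7, -2.6]
grip_width: 0.0587
grasp_force: 30.0
err [ 1.1984 -0.0133  2.0623] 0.0032224311994144684 [-0.0003 -0.002   0.0041 -0.0002  0.0015 -0.0012]
[260.8689 338.1472]
[201.3052 400.7656]
shift mm [-1.2074 -1.5504  1.0758] turn deg [0. 0. 0.]
```

View pics/final.png

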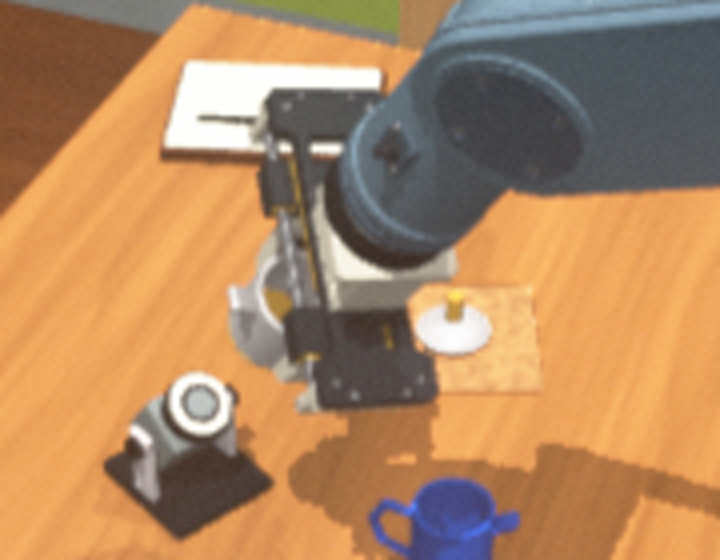

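The jug is held with its underside at about crop (262,340), as predicted (261,338). The lens is at (200,400), and the lid stands on the mat (455,325). I settle and hand in.

```bash
python3 -m creep '[[0.04,[0,0,0.001],[0,0,0]],[0.04,[0,0,0.001],[0,0,0]],[0.04,[0,0,0.001],[0,0,0]],[0.04,[0,0,0.001],[0,0,0]],[0.04,[0,0,0.001],[0,0,0]],[0.04,[0,0,0.001],[0,0,0]],[0.04,[0,0,0.001],[0,0,0]]]' && python3 -c "
from cell import arm
print(arm.sign_off())"
```

```text
clock: 17.6
tcp_pos: [0.5334, -0.0526, 0.2468]
tool_rot: [[0.723, 0.47, 0.507], [0.651, -0.709, -0.271], [0.232, 0.526, -0.818]]
wrist_force: [0.3, 0.1, -2.6]
grip_width: 0.0587
grasp_force: 30.0
the job is handed in; nothing more can be done
None
```

I handed the job in at 17.6 s: the lid stands finial up on the cork mat, and the jug is held at my estimate of the focus point, underside to the lens, about 2 mm and 0.003 rad off by the arm's own readings; sign-off returned no verdict.

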